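# Reset the length stop on a saw bench rail

## Task

Reset the length stop to the pointed steel block: release the stop's clamp lever by swinging it right out towards the robot, slide the stop along its rail until its pointer is exactly opposite the tip of the pointed block (not the square-ended one), then swing the lever fully back to lock the stop there. Take care not to knock the low strip lamp above the rail, and leave the other things on the bench where they are.

Things in the scene. Friction and masses are not known exactly. Their poses are not given: they have to be found in the camera images.
- rail: Fixed length-stop rail: a teal base plate 235 x 480 x 12 mm on the bench carrying a bright steel rail 50 mm wide whose top is 36 mm above the bench. Origin on the bench under the middle of the rail; its y axis runs along the rail (to the robot's left), its x axis points across it, away from the robot; z up. A dark saw guide (two cheeks, 85 mm high) stands at y = -0.248 to -0.282.
- lamp: White strip lamp fixed on two posts just beyond the middle line of the rail; same origin and axes as the rail. The housing reaches in x from 0 to 0.030, in y over +-0.37, in z from 0.240 (underside) to 0.272; posts of 18 mm diameter at x 0.015, y +-0.355. It blocks a gripper held upright over the lever or the rail: come in leaning about 40 degrees, the gripper's body back towards the robot.
- stop_pointer (a point): Tip of the pointer of the sliding stop: a steel tongue on the far side of the stop's teal saddle (saddle 88 x 120 mm, top at height 66 mm), 55 mm above the bench, 78 mm beyond the rail's middle line and 20 mm to the left (+y) of the stop plate. The stop slides along the rail's y axis only, at most 0.115 m to either side of mid-rail (stop plate then at y = -0.165 to +0.065); unlocked it needs about 6 N and stays where it is left; locked it does not slide.
- plate_top (a point): Middle of the top edge of the stop plate: an upright bright steel plate on the right-hand (-y) end of the saddle, 12 mm thick along the rail, 80 mm wide across it, 50 mm tall above the saddle; top at height 116 mm, 25 mm to the robot's side of the rail's middle line. The thing to grip for sliding the stop; free for 55 mm on either side.
- lever_hinge (a point): On the clamp lever's upright pivot axis, 106 mm above the bench (the height of the grip). The pivot's hub, 34 mm diameter, is on the saddle, 80 mm to the left (+y) of the stop plate, over the rail's middle line.
- lever_grip (a point): Middle of the lever's black cylindrical hand grip, 100 mm from the pivot axis; the grip is a level bar of 20 mm diameter running from 70 to 130 mm (plus a rounded end) along the lever, its centre 106 mm above the bench; below it is 70 mm of free air down to the rail.
- lever (a joint): Clamp lever, turns about an upright axis. 0 = fully locked against its stop, the grip lying along the rail to +y; grows to 1.1 rad (end stop) as the grip swings out towards the robot. The clamp lets go above about 0.4 and is free beyond. About 3 N at the grip moves it; it stays where it is left.
- arrow_tip (a point): The mark: upper edge of the pointed tip of a fixed steel block, 60 x 24 x 16 mm, lying across the rail on the far part of the base plate; the tip points to the rail (-x of the rail) 88 mm from its middle line, 28 mm above the bench. The stop is set when stop_pointer and this tip have the same y along the rail.
- square_end (a point): Middle of the upper rail-side edge of the other fixed steel block, 60 x 24 x 16 mm, with a plain square end: not the mark to use.
- hammer: Loose hammer, 260 mm, lying on the right, nearer the robot than the rail. Leave alone.
- jar: Loose tin, 64 mm diameter, 100 mm tall, standing to the left of the rail. Leave alone.
- offcut: Loose dark steel offcut 160 x 40 x 30 mm, lying on the robot's left, nearer than the rail. Leave alone.

How it is judged:
By the outcome, as a careful person would: the job done as asked, in the order asked, and still so for the second after the job is handed in, with the robot touching nothing.
It also fails if it takes over 67 s, if anything falls off the work surface, if the arm or the gripper's body presses on something with over 40 N, if the wrist force passes 120 N, or if a joint passes its speed limit or range.

## Robot

A 6-joint arm with a two-finger parallel gripper is mounted at the origin on the work surface. World frame = base frame: x ahead of the robot, y to its left, z up, the work surface at z = 0. Lengths are in m, angles in degrees, forces in N, time in s.
With the tool pointing down it reaches from about 0.35 to 0.8 m from the base axis. Payload 7.3 kg.
Tool frame: the origin (TCP) lies midway between the tips of the shut fingers; the grasp point (between the pads) lies 19 mm behind it (env.hold_point_z is the distance from the TCP to the grasp point, in m); z points along the fingers, y is the direction in which the jaws open and shut (so a half turn about z gives the same grasp; the last joint's range is limited). The gripper opens to 85 mm and grips with 20 to 120 N. Pads are 22 mm wide; open, the fingers measure 114 mm over their backs; the gripper's body (76 mm by 85 mm) begins 54 mm behind the grasp point. The pads swing forward as they close: fully open they stand 13 mm farther back than shut.
Start: joints at [-74.427, 19.595, 87.324, -0, 73.075, -8.365], TCP at [0.213, -0.48, 0.231] pointing down, gripper open.
Joint ranges: [-145.02, 145.02], [-44.19, 115.74], [2.07, 154.8], [-57.11, 237.11], [16.16, 152.29], [-177.93, 177.93]. Speed limits (degrees/s): [147.25, 147.25, 180, 180, 180, 180].

## Interface

Orientations are given as a 3x3 rotation matrix whose columns are the frame's x, y, z axes.
In Python, from bench import status, viewer, env gives the robot as it stands.
- The arm moves only by the tool jog_arm, never from a script. Its argument "plan" is text: rows parted by semicolons, each of 5 numbers parted by spaces: the shift along the tool's x, y, z in m, then the turn about the tool's z in degrees, then the closure in counts, from 0 (fully open) to 255 (shut). A call has 1 to 8 rows; each row shifts and turns the commanded pose from where the row before left it, along the tool's axes as they then stand; what a row does not reach is not made up. A row lasts 1/12 s, in which the tool goes at most 41.7 mm and 7.16 degrees, less where a joint would pass 70% of its speed; a pose out of reach is approached as far as the arm can. A call is refused whole if a number of a shift passes 0.0417 or a number of a turn 7.16, either way. A call with a gripper value outside its range is refused whole. The fingers move at their own pace and stop on an object; the grip force is fixed at half the most. Time passes only in rows, so rows that do not move let the fingers close. It gives the time, the measured TCP pose, the force and the opening at its end, in the units of the state.
- status.observe(): the state, without advancing time (a new reading comes with each control period).
- viewer.grab_frame(name): name is "side" or "top"; returns the picture (480x640x3 uint8, red, green, blue); there is no depth.
- viewer.calibration(name): a dict with "fx", "fy", "cx", "cy" (pixels), "extrinsics" (4x4, takes a point from world to camera coordinates). Camera axes: x right, y down, z forward; pixel columns grow to the right and rows downward; lengths in m; the calibration is good to about 2 mm. A picture is of the moment at which its call begins. calibration takes no time and is no camera call.
- env.hand_in(): hands the job in, once; it reports no verdict.
Trained networks look in the newest picture that a camera, given by its name, has taken for a name from the list of things; names that differ only in an ending like _2 or _b are one class to them, and where a whole thing is asked for, a point or a joint stands for the part that bears it (a point fixed in the world has none). Each returns a list of dicts, best first, with "score" (0 to 1); they miss things now and then, are a little off and sometimes report something else, mostly with a low value. They report only what shows in the picture. A call takes as long as a camera call.
- viewer.recognise(target, camera): "centre" ([x, y, z] in m, in the coordinates of the camera as it stood for that picture, good to about 4 mm: the middle of the surface that is visible of it).
- viewer.mark_of(target, camera): "centre" ([x, y, z] in m, in the coordinates of the camera as it stood for that picture, good to about 4 mm: a listed point, or the origin of a listed thing).
The state is a dict: "time": time; "q": joint angles; "qd": joint speeds; "joint_torque": joint torques, N m; "eef_pos": TCP position; "tool_rot": TCP orientation; "contact_force": force on the tool from outside, world axes, zero at the start; "ft_torque": the same for the moment, N m; "opening": finger opening in m.
Only numpy, scipy, OpenCV 4.12 (cv2) and the standard library are available. Lean on these libraries where they do the work, as an engineer would, in place of code of your own. Each camera call takes 0.05 s, during which the arm holds its last target. There are 200 camera calls.

## Working session

There is one attempt and no reset: what is moved stays moved. The work goes in short steps, Python scripts to look and compute and a tool call to move; the robot and the scene stay as the last step left them, time stands still between calls to the robot, and variables do not carry over. Pictures are saved under pics/ and viewed, on a budget of 10 in all, crops included, one or two more only if the job needs it, and the job is handed in when it is done.

Besides the shell and the picture viewer there is one more tool, called after "Emit:" by a JSON object that holds its "name" and its "arguments", one argument or row to a line. jog_arm: Moves the arm, as the interface text tells. Its arguments: {"type":"object","properties":{"plan":{"type":"string"}},"required":["plan"]}

```bash
mkdir -p pics
cat > h.py <<'E'
import numpy as np, cv2
from bench import status, viewer, env
def w(cam,p):
    E=np.array(viewer.calibration(cam)["extrinsics"]); return E[:3,:3].T@(np.array(p)-E[:3,3])
def find(n,cam,f=None,k=2):
    r=(f or viewer.mark_of)(n,cam); return [(round(d["score"],2),w(cam,d["centre"]).round(4).tolist()) for d in r[:k]]
def px(cam,p):
    c=viewer.calibration(cam);E=np.array(c["extrinsics"]);q=E[:3,:3]@np.array(p)+E[:3,3]
    return [c["fx"]*q[0]/q[2]+c["cx"],c["fy"]*q[1]/q[2]+c["cy"]]
def ray(cam,u,v,z):  # pixel -> world point at height z
    c=viewer.calibration(cam);E=np.array(c["extrinsics"]);R=E[:3,:3];o=-R.T@E[:3,3]
    d=R.T@np.array([(u-c["cx"])/c["fx"],(v-c["cy"])/c["fy"],1]);return o+d*(z-o[2])/d[2]
def snap(cam,name):
    im=viewer.grab_frame(cam); cv2.imwrite(f"pics/{name}.png",cv2.cvtColor(im,cv2.COLOR_RGB2BGR)); return im
E
python3 - <<'E'
from h import *
for c in("side","top"):
    snap(c,c+"0")
    for n in["rail","lamp","stop_pointer","plate_top","lever_hinge","lever_grip","arrow_tip","square_end","hammer","jar","offcut"]: print(c,n,find(n,c))
s=status.observe();print(s["time"],s["tool_rot"],s["opening"],env.hold_point_z)
for c in("side","top"):
    E=np.array(viewer.calibration(c)["extrinsics"]);print(c,(-E[:3,:3].T@E[:3,3]).round(3),viewer.calibration(c)["fx"])
E
```

```text
side rail [(0.84, [0.5775, 0.0377, -0.0007])]
side lamp []
side stop_pointer []
side plate_top [(0.95, [0.5533, -0.0231, 0.1161])]
side lever_hinge [(0.73, [0.5782, 0.0502, 0.1033])]
side lever_grip [(0.89, [0.5898, 0.1483, 0.1078])]
side arrow_tip [(0.67, [0.6641, -0.0673, 0.0285])]
side square_end [(0.54, [0.5874, 0.1525, 0.1071]), (0.46, [0.6727, 0.0657, 0.0302])]
side hammer []
side jar [(0.58, [0.4585, 0.4177, 0.0033])]
side offcut [(0.73, [0.3193, 0.317, -0.0024])]
top rail [(0.77, [0.579, 0.0352, 0.0007])]
top lamp [(0.71, [0.5864, 0.1519, 0.1068])]
top stop_pointer []
top plate_top [(0.84, [0.5487, -0.0276, 0.1166])]
top lever_hinge [(0.84, [0.58, 0.0528, 0.1045])]
top lever_grip [(0.83, [0.5828, 0.1518, 0.1048])]
top arrow_tip [(0.61, [0.6586, -0.0698, 0.0276])]
top square_end [(0.72, [0.3154, 0.3173, -0.0006]), (0.69, [0.6642, 0.0644, 0.029])]
top hammer [(0.64, [0.3607, -0.4006, 0.0005])]
top jar []
top offcut [(0.79, [0.3131, 0.3192, -0.0025])]
1.2 [[ 9.13959275e-01  4.05805917e-01 -1.95937739e-05]
 [ 4.05805917e-01 -9.13959276e-01 -1.32589714e-05]
 [-2.32884804e-05  4.16689051e-06 -1.00000000e+00]] 0.08577618302815675 0.0187
side [ 0.402 -0.618  0.739] 464.64152141388223
top [0.411 0.009 1.09 ] 470.09060155667885
```

View pics/top0.png

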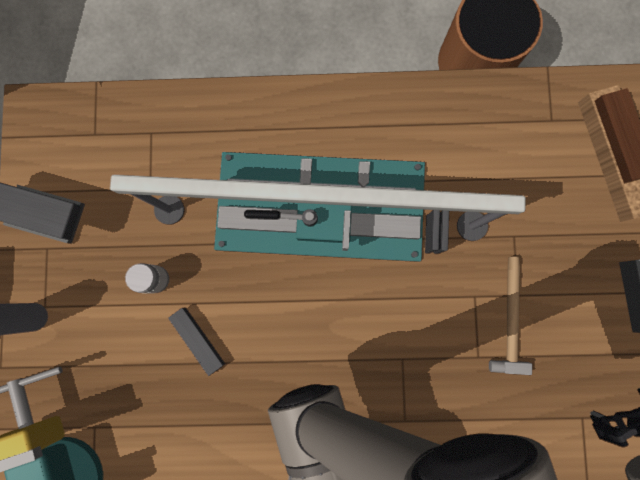

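View pics/side0.png

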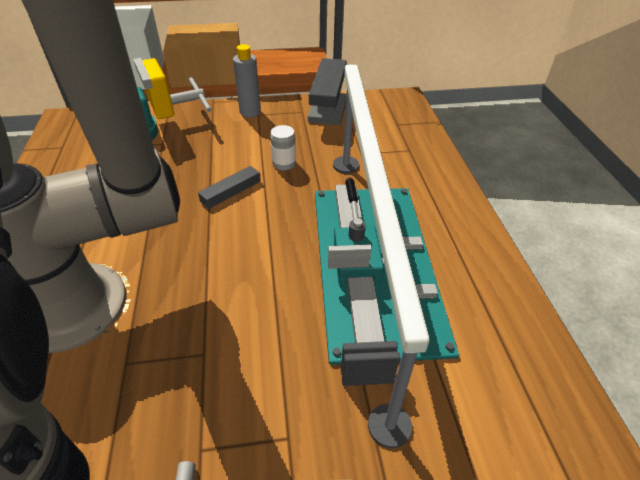

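Run:
```python
from h import *
a=cv2.imread("pics/top0.png")[150:265,210:430]; b=cv2.imread("pics/side0.png")[180:360,310:460]
a=cv2.resize(a,None,fx=3.4,fy=3.4,interpolation=cv2.INTER_CUBIC)[:,:748]; b=cv2.resize(b,None,fx=3.3,fy=3.3,interpolation=cv2.INTER_CUBIC)
cv2.imwrite("pics/ca.png",a);cv2.imwrite("pics/cb.png",b)
for q in [(230,157),(421,166),(222,244),(416,254)]: print(ray("top",*q,0.014).round(4))
for q in [(404,191),(450,348),(321,195),(337,352)]: print(ray("side",*q,0.014).round(4))
```

```text
[0.7418 0.2384 0.014 ]
[ 0.707  -0.2088  0.014 ]
[0.5359 0.2578 0.014 ]
[ 0.5014 -0.1881  0.014 ]
[0.7437 0.245  0.014 ]
[ 0.7061 -0.2019  0.014 ]
[0.5376 0.2564 0.014 ]
[ 0.5028 -0.1824  0.014 ]
```

View pics/ca.png

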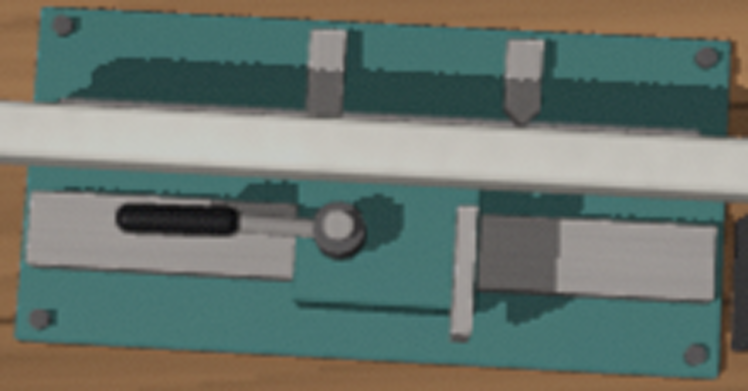

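View pics/cb.png

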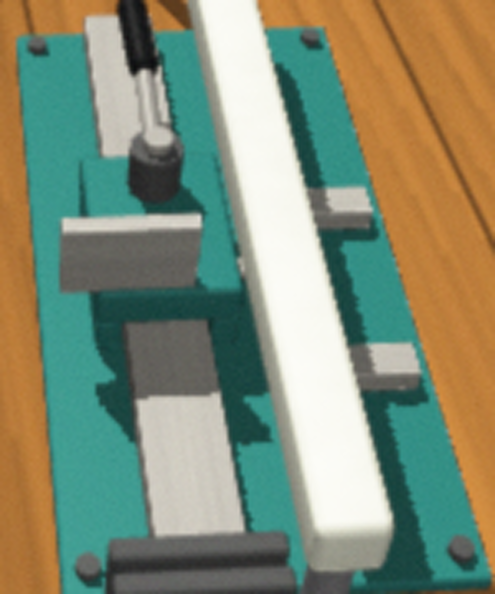

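```bash
cat >> h.py <<'E'
YAW=np.radians(-4.5); XR=np.array([np.cos(YAW),np.sin(YAW),0]); YR=np.array([-np.sin(YAW),np.cos(YAW),0]); O=np.array([.578,.0335,0])
def L(x,y,z): return O+x*XR+y*YR+[0,0,z]
def loc(p): d=np.array(p)-O; return [round(float(v),4) for v in(d@XR,d@YR,d[2])]
def plan(goals,g=0,dmax=.04,amax=7):
    """goals: list of (world pos, world yaw of tool y deg); prints rows in tool axes from the measured pose"""
    s=status.observe(); p=np.array(s["eef_pos"]); R=np.array(s["tool_rot"]); y=np.degrees(np.arctan2(R[1,1],R[0,1]))
    rows=[]
    for q,ty in goals:
        d=np.array(q)-p; a=(ty-y+180)%360-180; n=max(1,int(np.ceil(max(np.linalg.norm(d)/dmax,abs(a)/amax))))
        for i in range(n):
            t=np.radians(y); yy=np.array([np.cos(t),np.sin(t),0]); zz=np.array([0,0,-1.]); xx=np.cross(yy,zz)
            rows.append([*(np.array([xx@d,yy@d,zz@d])/n).round(4)+0.,round(-a/n,2),g]); y+=a/n
        p=np.array(q)
    for i in range(0,len(rows),8): print("; ".join(" ".join(f"{v:g}" for v in r) for r in rows[i:i+8])+"\n")
def st():
    s=status.observe(); R=np.array(s["tool_rot"]); print("t",round(s["time"],2),"p",np.round(s["eef_pos"],4),"loc",loc(s["eef_pos"]),"z",R[:,2].round(3),"yaw",np.degrees(np.arctan2(R[1,1],R[0,1])).round(2),"F",np.round(s["contact_force"],1),"op",round(s["opening"],4),"q",np.round(s["q"],1))
E
python3 - <<'E'
from h import *
st(); plan([([.42,-.25,.231],-40),([.47,.15,.20],-4.5)]); print(L(-.055,.12,.112))
E
```

```text
t 1.2 p [ 0.213  -0.4798  0.2313] loc [-0.3236, -0.5404, 0.2313] z [-0. -0. -1.] yaw -66.06 F [ 0.5  0.1 -0.4] op 0.0858 q [-74.4  19.6  87.3  -0.   73.1  -8.4]
0.0353 -0.0158 0 -3.26 0; 0.0361 -0.0137 0 -3.26 0; 0.0369 -0.0117 0 -3.26 0; 0.0375 -0.0095 0 -3.26 0; 0.0379 -0.0074 0 -3.26 0; 0.0383 -0.0052 0 -3.26 0; 0.0385 -0.003 0 -3.26 0; 0.0387 -0.0008 0 -3.26 0

0.0308 -0.0199 0.0028 -3.23 0; 0.0318 -0.0181 0.0028 -3.23 0; 0.0328 -0.0163 0.0028 -3.23 0; 0.0337 -0.0144 0.0028 -3.23 0; 0.0344 -0.0125 0.0028 -3.23 0; 0.0351 -0.0106 0.0028 -3.23 0; 0.0356 -0.0086 0.0028 -3.23 0; 0.0361 -0.0065 0.0028 -3.23 0

0.0364 -0.0045 0.0028 -3.23 0; 0.0366 -0.0024 0.0028 -3.23 0; 0.0366 -0.0004 0.0028 -3.23 0

[0.53258464 0.15744533 0.112     ]
```

Emit:
{"name": "jog_arm", "arguments": {
  "plan": "0.0353 -0.0158 0 -3.26 0; 0.0361 -0.0137 0 -3.26 0; 0.0369 -0.0117 0 -3.26 0; 0.0375 -0.0095 0 -3.26 0; 0.0379 -0.0074 0 -3.26 0; 0.0383 -0.0052 0 -3.26 0; 0.0385 -0.003 0 -3.26 0; 0.0387 -0.0008 0 -3.26 0"
}}

```text
time: 1.87
eef_pos: [0.421, -0.2485, 0.2315]
tool_rot: [[0.641, 0.768, 0.0], [0.768, -0.641, -0.0], [-0.0, 0.001, -1.0]]
contact_force: [0.6, -0.7, 0.3]
opening: 0.0856
```

Emit:
{"name": "jog_arm", "arguments": {
  "plan": "0.0308 -0.0199 0.0028 -3.23 0; 0.0318 -0.0181 0.0028 -3.23 0; 0.0328 -0.0163 0.0028 -3.23 0; 0.0337 -0.0144 0.0028 -3.23 0; 0.0344 -0.0125 0.0028 -3.23 0; 0.0351 -0.0106 0.0028 -3.23 0; 0.0356 -0.0086 0.0028 -3.23 0; 0.0361 -0.0065 0.0028 -3.23 0"
}}

```text
time: 2.53
eef_pos: [0.4562, 0.0426, 0.209]
tool_rot: [[0.242, 0.97, 0.001], [0.97, -0.242, -0.0], [0.0, 0.001, -1.0]]
contact_force: [0.9, -0.5, 0.8]
opening: 0.0855
```

Emit:
{"name": "jog_arm", "arguments": {
  "plan": "0.0364 -0.0045 0.0028 -3.23 0; 0.0366 -0.0024 0.0028 -3.23 0; 0.0366 -0.0004 0.0028 -3.23 0; 0 0 0 0 0"
}}

```text
time: 2.87
eef_pos: [0.4697, 0.1553, 0.2]
tool_rot: [[0.07, 0.998, 0.0], [0.998, -0.07, 0.002], [0.002, -0.0, -1.0]]
contact_force: [-0.0, 0.4, 0.2]
opening: 0.085
```

Run:
```python
from h import *
st(); snap("side","s1"); plan([(L(-.10,.12,.115),-4.5),(L(-.060,.12,.113),-4.5)])
for u in [(0,.12,.24),(0,.2,.24),(0,-.05,.24)]: print(np.round(px("side",L(*u))),np.round(px("top",L(u[0],u[1],.272))))
```

```text
t 2.87 p [0.4697 0.1553 0.2   ] loc [-0.1175, 0.1129, 0.2] z [ 0.     0.002 -1.   ] yaw -4.01 F [-0.   0.4  0.2] op 0.085 q [ 9.3 18.1 94.8  0.1 67.1 13.3]
0.0032 0.0058 0.0284 0.12 0; 0.0032 0.0058 0.0284 0.12 0; 0.0032 0.0058 0.0284 0.12 0; 0 0.02 0.001 -0 0; 0 0.02 0.001 -0 0

[355. 136.] [247. 198.]
[351. 115.] [202. 196.]
[367. 191.] [343. 203.]
```

View pics/s1.png

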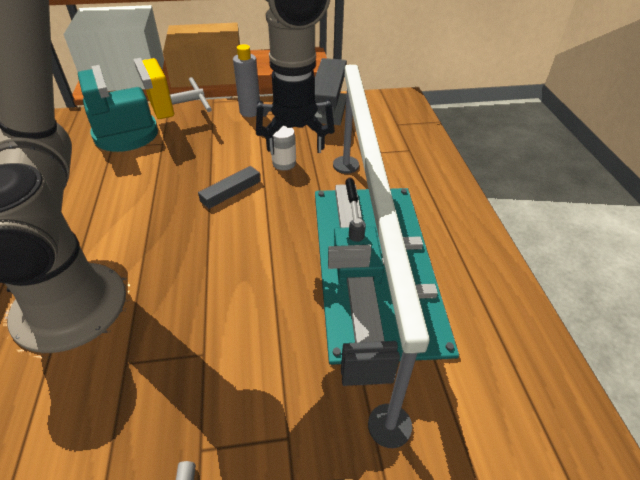

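Emit:
{"name": "jog_arm", "arguments": {
  "plan": "0.0032 0.0058 0.0284 0.12 0; 0.0032 0.0058 0.0284 0.12 0; 0.0032 0.0058 0.0284 0.12 0; 0 0.02 0.001 0 0; 0 0.02 0.001 0 0; 0 0 0 0 0"
}}

```text
time: 3.42
eef_pos: [0.5309, 0.1532, 0.1128]
tool_rot: [[0.086, 0.996, 0.002], [0.996, -0.086, -0.0], [-0.0, 0.002, -1.0]]
contact_force: [-1.2, -0.5, -0.5]
opening: 0.0854
```

Run:
```python
from h import *
st(); a=snap("side","s2"); b=snap("top","t2")
i=np.vstack([cv2.resize(a[80:240,260:460],(750,600))[:, :]]); j=cv2.resize(b[150:265,180:400],(574,300))
o=np.zeros((600,800,3),np.uint8); o[:300,:375]=cv2.resize(i,(375,300)); o[300:,:574]=j; cv2.imwrite("pics/c2.png",o[:,:,::-1])
for n in["lever_grip","lever_hinge","plate_top"]: print(find(n,"side"),find(n,"top"))
```

```text
t 3.42 p [0.5309 0.1532 0.1128] loc [-0.0563, 0.1156, 0.1128] z [ 0.002 -0.    -1.   ] yaw -4.95 F [-1.2 -0.5 -0.5] op 0.0854 q [ 8.2 29.3 92.3 -0.  58.3 13.1]
[(0.96, [0.5905, 0.1522, 0.1054])] []
[(0.81, [0.5805, 0.0515, 0.1075])] [(0.79, [0.5786, 0.0516, 0.1042])]
[(0.77, [0.5468, -0.0237, 0.1171])] [(0.88, [0.55, -0.0253, 0.1165])]
```

View pics/c2.png

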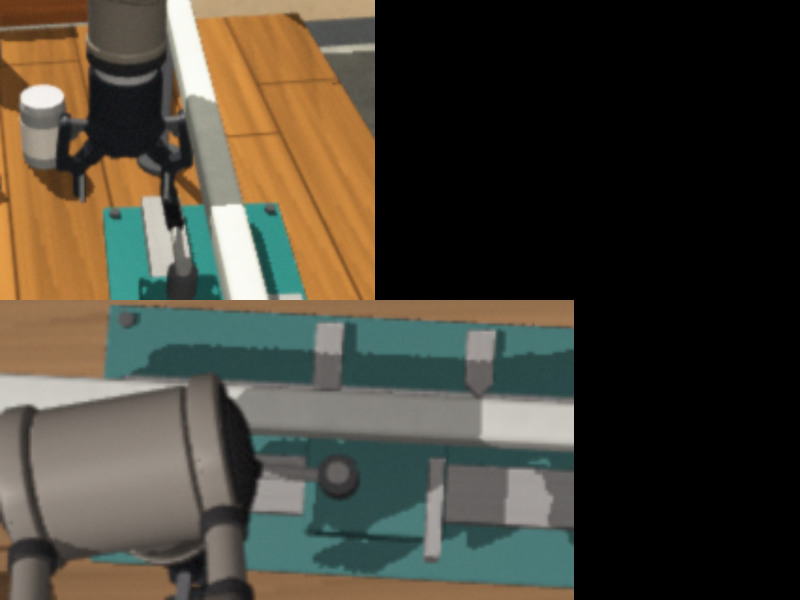

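Emit:
{"name": "jog_arm", "arguments": {
  "plan": "-0.002 0.005 0 0.2 0; 0 0 0.003 0 0; 0 0 0.003 0 0; 0 0 0 0 0"
}}

```text
time: 4.15
eef_pos: [0.5322, 0.1522, 0.1065]
tool_rot: [[0.087, 0.996, -0.001], [0.996, -0.087, -0.0], [-0.0, -0.001, -1.0]]
contact_force: [0.1, 0.2, -0.8]
opening: 0.0853
```

Emit:
{"name": "jog_arm", "arguments": {
  "plan": "0 0.002 0.0015 0 0; 0 0 0.0015 0 0; 0 0 0 0 0; 0 0 0 0 0"
}}

```text
time: 4.48
eef_pos: [0.5345, 0.1522, 0.1041]
tool_rot: [[0.087, 0.996, -0.0], [0.996, -0.087, -0.0], [-0.0, -0.0, -1.0]]
contact_force: [1.1, -0.4, 0.5]
opening: 0.0857
```

Run:
```python
from h import *
for i in range(4): st(); viewer.grab_frame("side")
```

```text
t 4.48 p [0.5345 0.1522 0.1041] loc [-0.0526, 0.1149, 0.1041] z [-0. -0. -1.] yaw -5.01 F [ 1.1 -0.4  0.5] op 0.0857 q [ 8.  30.2 92.1 -0.  57.6 13. ]
t 4.53 p [0.5346 0.1522 0.1042] loc [-0.0526, 0.1149, 0.1042] z [-0. -0. -1.] yaw -5.01 F [-0.2  0.   0.6] op 0.0854 q [ 8.  30.2 92.1 -0.  57.6 13. ]
t 4.58 p [0.5346 0.1522 0.1043] loc [-0.0526, 0.1149, 0.1043] z [ 0. -0. -1.] yaw -5.01 F [-0.5 -0.4 -0.5] op 0.0855 q [ 8.  30.2 92.1 -0.  57.6 13. ]
t 4.63 p [0.5346 0.1522 0.1043] loc [-0.0526, 0.1149, 0.1043] z [ 0. -0. -1.] yaw -5.01 F [-0.8  0.4  0. ] op 0.0854 q [ 8.  30.2 92.1 -0.  57.6 13. ]
```

Emit:
{"name": "jog_arm", "arguments": {
  "plan": "0 0 0.001 0 0; 0 0 0.001 0 0; 0 0 0 0 0"
}}

```text
time: 4.93
eef_pos: [0.5346, 0.1522, 0.1022]
tool_rot: [[0.087, 0.996, 0.0], [0.996, -0.087, -0.0], [-0.0, 0.0, -1.0]]
contact_force: [-0.3, 0.3, 0.5]
opening: 0.0853
```

Emit:
{"name": "jog_arm", "arguments": {
  "plan": "0 0 0.001 0 0; 0 0 0.001 0 0; 0 0 0 0 0"
}}

```text
time: 5.18
eef_pos: [0.535, 0.1522, 0.1015]
tool_rot: [[0.087, 0.996, 0.002], [0.996, -0.087, 0.0], [0.0, 0.002, -1.0]]
contact_force: [-3.2, -0.6, 8.2]
opening: 0.0855
```

Emit:
{"name": "jog_arm", "arguments": {
  "plan": "0 0 -0.003 0 0; 0 0.003 0 0.3 0; 0 0.003 0 0 0; 0 0 0.0015 0 0; 0 0 0.0015 0 0; 0 0 0 0 0"
}}

```text
time: 5.68
eef_pos: [0.5423, 0.1516, 0.1023]
tool_rot: [[0.093, 0.996, 0.005], [0.996, -0.093, 0.0], [0.001, 0.005, -1.0]]
contact_force: [-2.6, -1.2, 13.8]
opening: 0.0852
```

Emit:
{"name": "jog_arm", "arguments": {
  "plan": "0 -0.004 0.0005 0 0; 0 -0.005 0 0 0; 0 -0.005 0 0 0; 0 -0.005 0 0 0; 0 0 0 0 0"
}}

```text
time: 6.1
eef_pos: [0.5242, 0.1531, 0.1021]
tool_rot: [[0.093, 0.996, 0.008], [0.996, -0.093, -0.0], [0.001, 0.008, -1.0]]
contact_force: [-0.1, -2.2, 12.8]
opening: 0.0856
```

Run:
```python
from h import *
st(); a=snap("side","s3"); print(find("lever_grip","side"))
```

```text
t 6.1 p [0.5242 0.1531 0.1021] loc [-0.063, 0.115, 0.1021] z [ 0.008 -0.    -1.   ] yaw -5.31 F [-0.1 -2.2 12.8] op 0.0856 q [ 8.3 29.3 94.3 -0.1 56.  13.6]
[(0.75, [0.5722, 0.1526, 0.1071])]
```

Emit:
{"name": "jog_arm", "arguments": {
  "plan": "0 -0.005 0 0 0; -0.0005 -0.005 0 0 0; -0.001 -0.005 0 0 0; -0.001 -0.005 0 0 0; -0.002 -0.005 0 0 0; 0 0 0 0 0"
}}

```text
time: 6.7
eef_pos: [0.4949, 0.1509, 0.0991]
tool_rot: [[0.093, 0.996, -0.003], [0.996, -0.093, -0.0], [-0.001, -0.002, -1.0]]
contact_force: [0.4, 0.1, 0.8]
opening: 0.0856
```

Run:
```python
from h import *
st(); a=snap("side","s4"); print(find("lever_grip","side"),loc(find("lever_grip","side")[0][1]))
```

```text
t 6.7 p [0.4949 0.1509 0.0991] loc [-0.0921, 0.1105, 0.0991] z [-0.003 -0.    -1.   ] yaw -5.31 F [0.4 0.1 0.8] op 0.0856 q [ 8.5 27.3 98.6 -0.  54.3 13.8]
[(0.69, [0.5657, 0.1496, 0.1084])] [-0.0214, 0.1148, 0.1084]
```

Emit:
{"name": "jog_arm", "arguments": {
  "plan": "0 0 -0.015 -0.8 0; 0 0.015 0 0 0; 0 0.015 0 0 0; 0.003 0.013 0 0 0; 0 0 0.008 0 0; 0 0 0 0 0"
}}

```text
time: 7.35
eef_pos: [0.5386, 0.1506, 0.1048]
tool_rot: [[0.079, 0.997, -0.003], [0.997, -0.079, -0.0], [-0.001, -0.003, -1.0]]
contact_force: [-0.2, 0.6, -0.6]
opening: 0.0857
```

Emit:
{"name": "jog_arm", "arguments": {
  "plan": "0 0.001 0.003 0 0; 0 0 0.003 0 0; 0 0 0 0 0"
}}

```text
time: 7.6
eef_pos: [0.5394, 0.1507, 0.0999]
tool_rot: [[0.079, 0.997, -0.002], [0.997, -0.079, -0.0], [-0.0, -0.002, -1.0]]
contact_force: [-0.5, -0.6, -0.3]
opening: 0.0853
```

```bash
cat >> h.py <<'E'
def hook(phi,z=.086,r=.1,off=-.0327,H=(0,.0185),da=0):
    n=np.array([np.cos(phi),np.sin(phi)]); c=np.array(H)+r*np.array([-np.sin(phi),np.cos(phi)])+off*n
    return (L(c[0],c[1],z),-4.5+np.degrees(phi)+da)
E
python3 - <<'E'
from h import *
st(); s=status.observe()["eef_pos"]
plan([([s[0],s[1],.086],-4.5)]+[hook(p) for p in (.3,.45,.6,.75,.9,1.0,1.1)],dmax=.016,amax=7)
E
```

```text
t 7.6 p [0.5394 0.1507 0.0999] loc [-0.0476, 0.1138, 0.0999] z [-0.002 -0.    -1.   ] yaw -4.5 F [-0.5 -0.6 -0.3] op 0.0853 q [ 7.8 31.  91.6 -0.  57.5 12.3]
0 0 0.0139 -0 0; -0.0031 -0.0044 0 -5.73 0; -0.0027 -0.0047 0 -5.73 0; -0.0022 -0.0049 0 -5.73 0; -0.003 -0.0073 0 -4.3 0; -0.0025 -0.0075 0 -4.3 0; -0.003 -0.0073 0 -4.3 0; -0.0025 -0.0075 0 -4.3 0

-0.003 -0.0073 0 -4.3 0; -0.0025 -0.0075 0 -4.3 0; -0.003 -0.0073 0 -4.3 0; -0.0025 -0.0075 0 -4.3 0; -0.0038 -0.0098 0 -5.73 0; -0.0038 -0.0098 0 -5.73 0
```

Emit:
{"name": "jog_arm", "arguments": {
  "plan": "0 0 0.0139 0 0; -0.0031 -0.0044 0 -5.73 0; -0.0027 -0.0047 0 -5.73 0; -0.0022 -0.0049 0 -5.73 0; -0.003 -0.0073 0 -4.3 0; -0.0025 -0.0075 0 -4.3 0; -0.003 -0.0073 0 -4.3 0; -0.0025 -0.0075 0 -4.3 0"
}}

```text
time: 8.27
eef_pos: [0.5026, 0.1225, 0.0872]
tool_rot: [[-0.502, 0.865, 0.002], [0.865, 0.502, 0.0], [-0.001, 0.002, -1.0]]
contact_force: [3.8, 0.7, -1.6]
opening: 0.0852
```

Run:
```python
from h import *
st(); snap("side","s5"); snap("top","t5")
for c in("side","top"): r=find("lever_grip",c); print(r,[loc(x[1]) for x in r])
print(hook(.6))
```

```text
t 8.27 p [0.5026 0.1225 0.0872] loc [-0.0822, 0.0828, 0.0872] z [ 0.002  0.    -1.   ] yaw 30.1 F [ 3.8  0.7 -1.6] op 0.0852 q [  5.2  28.1  99.5   0.   52.2 -24.9]
[(0.91, [0.533, 0.1356, 0.108]), (0.43, [0.6629, -0.0702, 0.0289])] [[-0.0529, 0.0983, 0.108], [0.0928, -0.0967, 0.0289]]
[] []
(array([0.50128288, 0.12236284, 0.086     ]), np.float64(29.87746770784939))
```

Hook works, lever is following (force ≈ 4 N). Continue.

Emit:
{"name": "jog_arm", "arguments": {
  "plan": "-0.003 -0.0073 0 -4.3 0; -0.0025 -0.0075 0 -4.3 0; -0.003 -0.0073 0 -4.3 0; -0.0025 -0.0075 0 -4.3 0; -0.0038 -0.0098 0 -5.73 0; -0.0038 -0.0098 0 -5.73 0; 0 0 0 0 0"
}}

```text
time: 9.05
eef_pos: [0.4784, 0.0756, 0.0871]
tool_rot: [[-0.853, 0.521, 0.001], [0.521, 0.853, -0.0], [-0.001, 0.0, -1.0]]
contact_force: [0.0, -0.1, 0.1]
opening: 0.0854
```

Run:
```python
from h import *
st(); snap("side","s6")
r=find("lever_grip","side"); print(r,[loc(x[1]) for x in r]); print(hook(1.1))
```

```text
t 9.05 p [0.4784 0.0756 0.0871] loc [-0.1025, 0.0341, 0.0871] z [ 0.001 -0.    -1.   ] yaw 58.59 F [ 0.  -0.1  0.1] op 0.0854 q [-1.000e-01  2.540e+01  1.046e+02 -0.000e+00  5.000e+01 -5.870e+01]
[(0.85, [0.4988, 0.1026, 0.1064])] [[-0.0844, 0.0627, 0.1064]]
(array([0.477091  , 0.07626619, 0.086     ]), np.float64(58.52535746439056))
```

Emit:
{"name": "jog_arm", "arguments": {
  "plan": "-0.001 -0.003 0 -1 0; -0.001 -0.003 0 -1 0; 0 -0.002 0 0 0; 0 -0.002 0 0 0; 0 0 0 0 0"
}}

```text
time: 9.57
eef_pos: [0.4773, 0.0672, 0.0874]
tool_rot: [[-0.869, 0.494, 0.005], [0.494, 0.869, 0.001], [-0.004, 0.003, -1.0]]
contact_force: [6.7, 3.3, -0.8]
opening: 0.0852
```

Emit:
{"name": "jog_arm", "arguments": {
  "plan": "0 -0.0015 0 0 0; 0 -0.001 0 0 0; 0 0 0 0 0"
}}

```text
time: 9.82
eef_pos: [0.4765, 0.0652, 0.0876]
tool_rot: [[-0.869, 0.494, 0.006], [0.494, 0.869, 0.001], [-0.005, 0.004, -1.0]]
contact_force: [7.0, 3.8, -0.5]
opening: 0.0855
```

Emit:
{"name": "jog_arm", "arguments": {
  "plan": "0 -0.0015 0 0 0; 0 -0.0015 0 0 0; 0 0 0 0 0"
}}

```text
time: 10.07
eef_pos: [0.4753, 0.0626, 0.0878]
tool_rot: [[-0.869, 0.494, 0.007], [0.494, 0.869, 0.001], [-0.006, 0.004, -1.0]]
contact_force: [8.3, 4.2, 0.0]
opening: 0.0855
```

Run:
```python
from h import *
st(); snap("side","s7")
r=find("lever_grip","side"); print(r,[loc(x[1]) for x in r]); print(find("plate_top","side"),find("lever_hinge","side"))
```

```text
t 10.07 p [0.4753 0.0626 0.0878] loc [-0.1047, 0.0209, 0.0878] z [ 0.007  0.001 -1.   ] yaw 60.38 F [8.3 4.2 0. ] op 0.0855 q [-1.700e+00  2.480e+01  1.056e+02  1.000e-01  4.920e+01 -6.220e+01]
[(0.74, [0.4962, 0.0882, 0.1037])] [[-0.0858, 0.0481, 0.1037]]
[] []
```

Run:
```python
from h import *
s=status.observe(); p=np.array(s["eef_pos"]); R=np.array(s["tool_rot"])
a=p+R[:,1]*.012
plan([(a,60.4),([a[0],a[1],.18],60.4),(L(-.11,-.04,.18),75),(L(-.057,-.061,.17),85.5),(L(-.057,-.061,.135),85.5)],amax=7)
```

```text
0 0.012 -0.0001 -0.02 0; 0 0 -0.0307 -0 0; 0 0 -0.0307 -0 0; 0 0 -0.0307 -0 0; -0.007 -0.0231 0 -4.87 0; -0.005 -0.0237 0 -4.87 0; -0.003 -0.024 0 -4.87 0; -0.028 -0.0055 0.005 -5.25 0

-0.0273 -0.008 0.005 -5.25 0; 0 0 0.035 -0 0
```

Emit:
{"name": "jog_arm", "arguments": {
  "plan": "0 0.012 0 0 0; 0 0 -0.0307 0 0; 0 0 -0.0307 0 0; 0 0 -0.0307 0 0; -0.007 -0.0231 0 -4.87 0; -0.005 -0.0237 0 -4.87 0; -0.003 -0.024 0 -4.87 0; 0 0 0 0 0"
}}

```text
time: 10.93
eef_pos: [0.4615, -0.0007, 0.1789]
tool_rot: [[-0.967, 0.255, -0.001], [0.255, 0.967, -0.001], [0.001, -0.002, -1.0]]
contact_force: [0.1, 0.4, 0.1]
opening: 0.0852
```

Run:
```python
from h import *
st(); a=snap("side","s8"); b=snap("top","t8")
for n in("plate_top","lever_hinge","lever_grip","arrow_tip","stop_pointer"):
  for c in("side","top"): r=find(n,c); print(n,c,[(x[0],loc(x[1])) for x in r])
o=np.zeros((600,800,3),np.uint8); o[:320,:400]=cv2.resize(a[80:240,260:460],(400,320)); o[320:]=cv2.resize(b[150:265,170:430],(800,354))[:280]; cv2.imwrite("pics/c8.png",o[:,:,::-1])
plan([(L(-.057,-.061,.17),85.5),(L(-.057,-.061,.135),85.5)])
```

```text
t 10.93 p [ 0.4615 -0.0007  0.1789] loc [-0.1135, -0.0432, 0.1789] z [-0.001 -0.001 -1.   ] yaw 75.23 F [0.1 0.4 0.1] op 0.0852 q [-9.600e+00  1.610e+01  1.014e+02 -1.000e-01  6.250e+01 -8.470e+01]
plate_top side [(0.62, [-0.0247, -0.0769, 0.1141])]
plate_top top [(0.77, [-0.0232, -0.0751, 0.1176])]
lever_hinge side [(0.59, [-0.0005, 0.0032, 0.1035]), (0.45, [-0.0872, 0.0462, 0.1089])]
lever_hinge top [(0.53, [0.002, 0.0038, 0.1048])]
lever_grip side []
lever_grip top []
arrow_tip side [(0.84, [0.0914, -0.0981, 0.0264])]
arrow_tip top [(0.72, [0.0904, -0.097, 0.0251])]
stop_pointer side [(0.45, [0.0889, -0.0964, 0.0284])]
stop_pointer top [(0.54, [0.0853, 0.0331, 0.0292])]
-0.0293 -0.0049 0.0045 -5.17 0; -0.0287 -0.0075 0.0045 -5.17 0; 0 0 0.035 -0 0
```

View pics/c8.png

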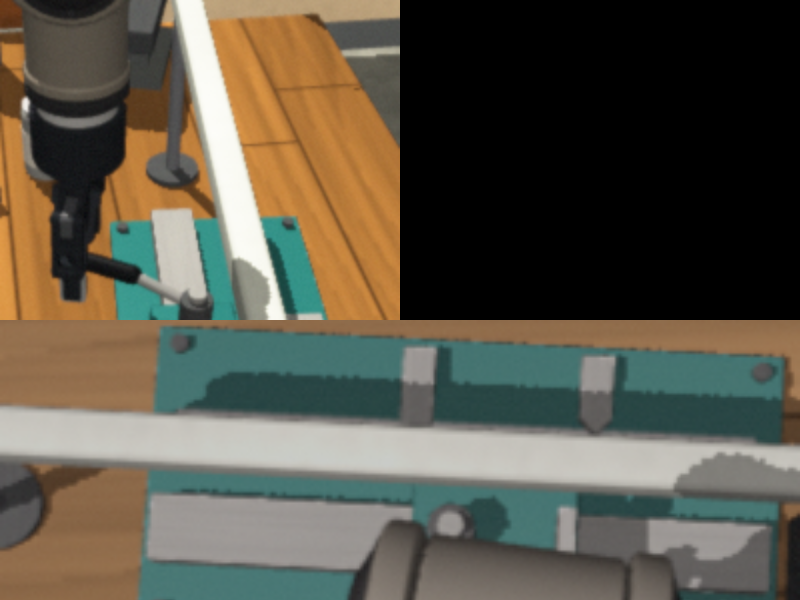

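Run:
```python
from h import *
plan([(L(-.057,-.076,.17),85.5),(L(-.057,-.076,.08),85.5)],dmax=.033)
```

```text
-0.0204 -0.0082 0.003 -3.45 0; -0.0199 -0.0094 0.003 -3.45 0; -0.0193 -0.0106 0.003 -3.45 0; 0 0 0.03 -0 0; 0 0 0.03 -0 0; 0 0 0.03 -0 0
```

Emit:
{"name": "jog_arm", "arguments": {
  "plan": "-0.0204 -0.0082 0.003 -3.45 110; -0.0199 -0.0094 0.003 -3.45 110; -0.0193 -0.0106 0.003 -3.45 110; 0 0 0.03 0 110; 0 0 0 0 110; 0 0 0.03 0 110; 0 0 0.03 0 110; 0 0 0 0 110"
}}

```text
time: 12.2
eef_pos: [0.5114, -0.037, 0.0761]
tool_rot: [[-0.997, 0.079, -0.01], [0.079, 0.997, 0.002], [0.01, 0.001, -1.0]]
contact_force: [-1.4, -0.4, -0.4]
opening: 0.0485
```

Run:
```python
from h import *
st(); a=snap("side","s9")
print([(x[0],loc(x[1])) for x in find("plate_top","side")])
cv2.imwrite("pics/c9.png",cv2.resize(a[150:380,270:470],(800,920))[300:900,:,::-1][:600])
```

```text
t 12.2 p [ 0.5114 -0.037   0.0761] loc [-0.0609, -0.0756, 0.0761] z [-0.01   0.002 -1.   ] yaw 85.48 F [-1.4 -0.4 -0.4] op 0.0485 q [-12.7  29.  100.2  -0.   51.3 -98.2]
[(0.8, [-0.0223, -0.0744, 0.116])]
```

View pics/c9.png

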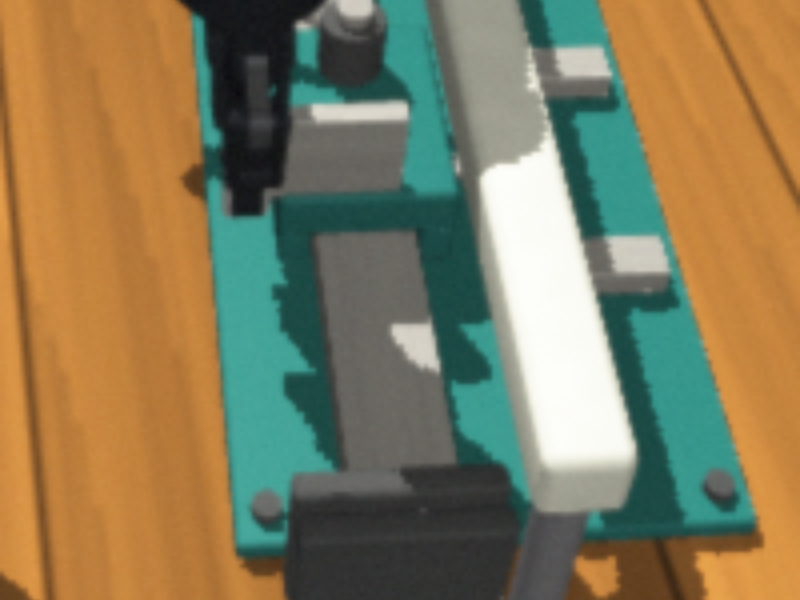

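Emit:
{"name": "jog_arm", "arguments": {
  "plan": "-0.005 0 -0.003 0 110; 0 0 0 0 255; 0 0 0 0 255; 0 0 0 0 255; 0 0 0 0 255; 0 0 0 0 255; 0 0 0 0 255"
}}

```text
time: 12.88
eef_pos: [0.5207, -0.0387, 0.0844]
tool_rot: [[-0.997, 0.079, 0.002], [0.079, 0.997, -0.001], [-0.002, -0.0, -1.0]]
contact_force: [-1.3, 0.7, 5.8]
opening: 0.0113
```

Run:
```python
from h import *
st()
for k in range(3):
  for c in("side","top"):
    viewer.grab_frame(c); print(c,[(n,[(x[0],loc(x[1])) for x in find(n,c,k=1)]) for n in("plate_top","lever_hinge","arrow_tip","stop_pointer")])
```

```text
t 12.88 p [ 0.5207 -0.0387  0.0844] loc [-0.0514, -0.0764, 0.0844] z [ 0.002 -0.001 -1.   ] yaw 85.49 F [-1.3  0.7  5.8] op 0.0113 q [-12.7  28.8  98.9  -0.   52.2 -98.1]
side [('plate_top', [(0.8, [-0.025, -0.0748, 0.117])]), ('lever_hinge', [(0.75, [-0.0011, 0.0047, 0.1057])]), ('arrow_tip', [(0.6, [0.0943, -0.0953, 0.0289])]), ('stop_pointer', [])]
top [('plate_top', []), ('lever_hinge', [(0.67, [-0.0012, 0.0048, 0.1029])]), ('arrow_tip', [(0.74, [-0.1516, 0.3697, -0.0037])]), ('stop_pointer', [])]
side [('plate_top', [(0.89, [-0.0256, -0.078, 0.1145])]), ('lever_hinge', [(0.72, [-0.0007, 0.0066, 0.1058])]), ('arrow_tip', [(0.54, [0.0893, -0.0984, 0.0276])]), ('stop_pointer', [])]
top [('plate_top', []), ('lever_hinge', [(0.84, [-0.0004, 0.0043, 0.1052])]), ('arrow_tip', [(0.78, [0.0903, -0.0982, 0.0263])]), ('stop_pointer', [])]
side [('plate_top', [(0.63, [-0.0236, -0.0788, 0.1177])]), ('lever_hinge', [(0.76, [-0.0016, 0.0046, 0.1041])]), ('arrow_tip', [(0.68, [0.0898, -0.096, 0.0248])]), ('stop_pointer', [])]
top [('plate_top', []), ('lever_hinge', [(0.73, [0.0021, 0.0044, 0.1029])]), ('arrow_tip', [(0.52, [0.0908, -0.0989, 0.0245])]), ('stop_pointer', [(0.51, [-0.2856, 0.2603, 0.0027])])]
```

Emit:
{"name": "jog_arm", "arguments": {
  "plan": "0 -0.005 0 0 255; 0 -0.006 0 0 255; 0 -0.006 0 0 255; 0 -0.006 0 0 255; 0 -0.006 0 0 255; 0 -0.006 0 0 255; 0 -0.004 0 0 255; 0 0 0 0 255"
}}

```text
time: 15.05
eef_pos: [0.5176, -0.0775, 0.0844]
tool_rot: [[-0.997, 0.079, 0.002], [0.079, 0.997, 0.0], [-0.002, 0.0, -1.0]]
contact_force: [-0.4, 1.4, 6.3]
opening: 0.0109
```

```bash
cat > m.py <<'E'
from h import *
D={"tip":("arrow_tip",0),"hin":("lever_hinge",.1),"pla":("plate_top",.02)}
def meas(k=5):
    res={}
    for _ in range(k):
        for c in("side","top"):
            viewer.grab_frame(c)
            for key,(n,_o) in D.items():
                for x in find(n,c,k=2):
                    l=loc(x[1])
                    if (key=="tip" and abs(l[0]-.088)<.02 and abs(l[1]+.097)<.02) or (key=="hin" and abs(l[0])<.01 and abs(l[2]-.106)<.01) or (key=="pla" and abs(l[0]+.025)<.01 and abs(l[2]-.116)<.01):
                        res.setdefault((key,c),[]).append(l); break
    for kk,v in sorted(res.items()): print(kk,len(v),np.mean(v,0).round(4),"sd",np.std(v,0).round(4))
E
python3 - <<'E'
from m import *
st(); meas(5); st(); a=snap("side","s10"); b=snap("top","t10")
o=np.zeros((600,800,3),np.uint8); o[:,:400]=cv2.resize(a[210:330,350:450],(400,480),interpolation=cv2.INTER_CUBIC).repeat(1,0)[0:480].__class__((600,400,3),np.uint8)*0 if 0 else 0
o[:480,:400]=cv2.resize(a[210:330,350:450],(400,480),interpolation=cv2.INTER_CUBIC); o[:500,400:]=cv2.resize(b[150:250,300:380],(400,500),interpolation=cv2.INTER_CUBIC)
cv2.imwrite("pics/c10.png",o[:,:,::-1])
E
```

```text
t 15.05 p [ 0.5176 -0.0775  0.0844] loc [-0.0515, -0.1154, 0.0844] z [ 0.002  0.    -1.   ] yaw 85.46 F [-0.4  1.4  6.3] op 0.0109 q [-1.690e+01  2.890e+01  9.870e+01  1.000e-01  5.230e+01 -1.024e+02]
('hin', 'side') 5 [-0.0004 -0.0345  0.1043] sd [0.0008 0.0016 0.0016]
('hin', 'top') 4 [ 0.0002 -0.0328  0.1065] sd [0.0011 0.0009 0.001 ]
('pla', 'side') 5 [-0.0247 -0.1148  0.1166] sd [0.0011 0.002  0.0018]
('tip', 'side') 5 [ 0.0915 -0.0964  0.0271] sd [0.0017 0.0018 0.0014]
('tip', 'top') 5 [ 0.0881 -0.0967  0.0245] sd [0.0013 0.0005 0.0008]
t 17.05 p [ 0.5176 -0.0775  0.0844] loc [-0.0515, -0.1154, 0.0844] z [ 0.002 -0.001 -1.   ] yaw 85.48 F [-1.4  1.   7. ] op 0.0112 q [ -16.9   28.9   98.7    0.    52.3 -102.4]
```

View pics/c10.png

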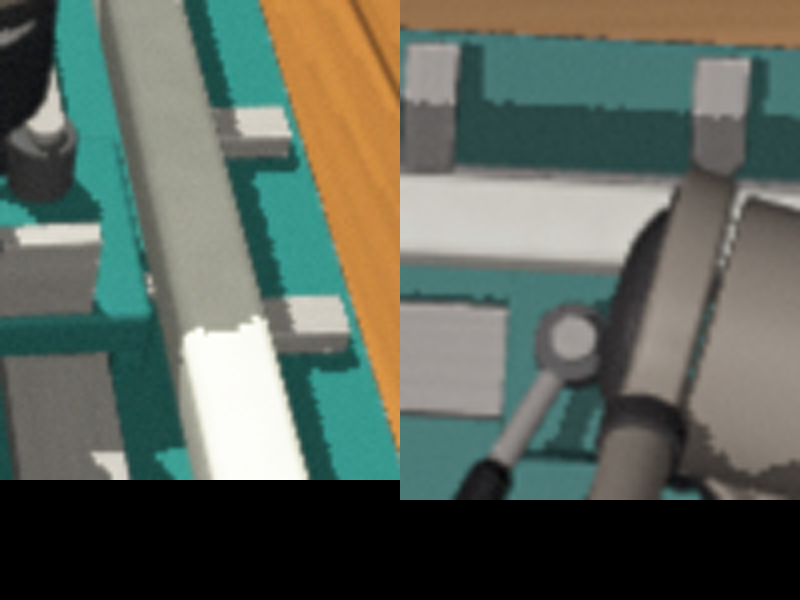

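Run:
```python
from h import *
s=cv2.imread("pics/s10.png").astype(int)
# red channel: teal low, steel high
for u in (422,425,428,431,434): print("blk",u,"v281+",s[281:302,u,2].tolist())
for u in (358,362,366,370,373): print("pla",u,"v262+",s[262:276,u,2].tolist())
t=cv2.imread("pics/t0.png" if 0 else "pics/top0.png").astype(int)
for v in range(163,188,2): print("top blk",v,"u355+",t[v,355:374,2].tolist())
```

```text
blk 422 v281+ [56, 53, 75, 162, 193, 163, 182, 152, 134, 118, 125, 115, 119, 113, 105, 103, 99, 64, 33, 25, 25]
blk 425 v281+ [55, 58, 83, 193, 211, 211, 208, 208, 210, 208, 208, 202, 151, 114, 107, 102, 97, 56, 28, 27, 28]
blk 428 v281+ [56, 54, 83, 186, 209, 208, 209, 209, 208, 210, 207, 205, 151, 113, 101, 100, 98, 56, 33, 31, 30]
blk 431 v281+ [55, 59, 92, 188, 207, 207, 206, 210, 209, 209, 205, 204, 147, 110, 105, 107, 125, 73, 31, 33, 26]
blk 434 v281+ [60, 57, 96, 173, 199, 204, 203, 208, 210, 206, 204, 203, 143, 105, 101, 100, 84, 48, 30, 24, 32]
pla 358 v262+ [30, 30, 48, 75, 168, 213, 222, 224, 220, 151, 111, 109, 107, 109]
pla 362 v262+ [30, 25, 30, 69, 194, 219, 223, 223, 215, 146, 111, 107, 106, 108]
pla 366 v262+ [29, 31, 26, 69, 201, 220, 222, 219, 201, 140, 110, 107, 111, 110]
pla 370 v262+ [30, 26, 36, 80, 192, 218, 220, 217, 189, 135, 105, 108, 110, 109]
pla 373 v262+ [26, 30, 36, 88, 192, 220, 221, 214, 166, 121, 109, 109, 111, 117]
top blk 163 u355+ [66, 66, 70, 81, 119, 153, 153, 151, 149, 151, 153, 153, 150, 154, 149, 63, 37, 36, 48]
top blk 165 u355+ [66, 67, 6
[... 481 characters left out ...]
 36, 40, 41, 42]
top blk 175 u355+ [43, 39, 40, 63, 96, 98, 95, 93, 92, 94, 93, 94, 93, 85, 50, 38, 39, 38, 39]
top blk 177 u355+ [39, 41, 37, 62, 98, 94, 95, 96, 94, 95, 94, 93, 96, 88, 48, 40, 41, 40, 41]
top blk 179 u355+ [38, 39, 41, 67, 97, 98, 96, 94, 92, 92, 95, 93, 95, 86, 39, 34, 40, 42, 42]
top blk 181 u355+ [37, 38, 46, 68, 93, 95, 96, 92, 93, 93, 92, 94, 97, 86, 44, 41, 41, 40, 42]
top blk 183 u355+ [39, 40, 40, 47, 59, 77, 91, 92, 94, 95, 94, 85, 68, 51, 41, 39, 40, 37, 39]
top blk 185 u355+ [88, 80, 80, 80, 80, 77, 67, 81, 94, 88, 76, 62, 60, 59, 58, 58, 53, 50, 52]
top blk 187 u355+ [140, 137, 133, 131, 130, 128, 115, 104, 100, 106, 119, 122, 120, 123, 130, 129, 125, 112, 112]
```

Run:
```python
from h import *
f=lambda c,u,v,z:loc(ray(c,u,v,z))
for u,a,b in((425,283.45,292.9),(428,283.48,292.9),(431,283.41,292.85)): A=f("side",u,a,.028);B=f("side",u,b,.028);print("side blk",A,B,"mid",(A[1]+B[1])/2)
for u,a,b in((362,265.42,270.72),(366,265.41,270.59),(370,265.4,270.44)): A=f("side",u,a,.116);B=f("side",u,b,.116);print("side pla",A,B,"mid",(A[1]+B[1])/2)
for v in(175,181): A=f("top",358.1,v,.028);B=f("top",368.5,v,.028);print("top blk",A,B)
print("tip",f("top",363.1,187,.028))
```

```text
side blk [0.1296, -0.0842, 0.028] [0.1242, -0.1079, 0.028] mid -0.09605
side blk [0.1355, -0.0846, 0.028] [0.1301, -0.1082, 0.028] mid -0.0964
side blk [0.1416, -0.0848, 0.028] [0.136, -0.1084, 0.028] mid -0.09659999999999999
side pla [-0.0063, -0.1078, 0.116] [-0.0079, -0.1204, 0.116] mid -0.11410000000000001
side pla [0.0009, -0.1082, 0.116] [-0.0008, -0.1205, 0.116] mid -0.11435000000000001
side pla [0.0081, -0.1085, 0.116] [0.0064, -0.1206, 0.116] mid -0.11455
top blk [0.1152, -0.0855, 0.028] [0.1164, -0.1094, 0.028]
top blk [0.1011, -0.0861, 0.028] [0.1023, -0.11, 0.028]
tip [0.0877, -0.0983, 0.028]
```

Run:
```python
from h import *
s=cv2.imread("pics/side0.png").astype(int); t=cv2.imread("pics/top0.png").astype(int)
for u in (338,345,352,359,366): print("pla",u,"v238+",s[238:258,u,2].tolist())
for u in (425,428,431): print("blk",u,"v281+",s[281:302,u,2].tolist())
for v in range(213,250,5): print("top pla",v,"u338+",t[v,338:358,2].tolist())
print([np.round(px("top",L(-.025,-.061+d,.116)),1).tolist() for d in(-.006,.006)],[np.round(px("top",L(x,-.097-.012,.028)),2).tolist() for x in(.1,.13)])
```

```text
pla 338 v238+ [59, 59, 60, 59, 59, 58, 63, 95, 185, 210, 212, 209, 146, 105, 101, 101, 100, 103, 105, 100]
pla 345 v238+ [56, 54, 58, 57, 60, 58, 65, 130, 195, 210, 213, 202, 136, 101, 98, 100, 102, 99, 99, 101]
pla 352 v238+ [42, 42, 38, 50, 53, 52, 76, 159, 200, 211, 211, 182, 128, 101, 100, 102, 101, 101, 99, 101]
pla 359 v238+ [43, 46, 47, 33, 29, 27, 64, 180, 209, 211, 206, 154, 115, 100, 104, 101, 102, 102, 105, 102]
pla 366 v238+ [28, 25, 28, 28, 24, 29, 83, 184, 208, 212, 206, 141, 107, 104, 102, 101, 103, 104, 99, 99]
blk 425 v281+ [53, 51, 79, 184, 199, 200, 200, 199, 199, 196, 196, 189, 145, 107, 98, 96, 94, 50, 27, 24, 25]
blk 428 v281+ [49, 53, 76, 176, 199, 200, 199, 199, 197, 198, 196, 193, 140, 101, 99, 96, 91, 49, 29, 25, 31]
blk 431 v281+ [52, 54, 90, 176, 197, 196, 194, 197, 198, 197, 194, 196, 133, 101, 98, 96, 118, 63, 28, 24, 28]
top pla 213 u338+ [71, 72, 70, 72, 69, 68, 105, 156, 159, 161, 159, 147, 82, 56, 77, 79, 77, 76, 71, 69]
top pla 218 u338+ [71, 70, 71, 71, 71, 82, 122, 158, 159, 159, 162, 154, 69, 72, 97, 97, 98, 98, 95, 98]
top pla 223 u338+ [72, 70, 71, 69, 72, 100, 145, 157, 160, 160, 161, 148, 69, 81, 96, 97, 97, 96, 94, 96]
top pla 228 u338+ [72, 70, 71, 71, 71, 112, 163, 159, 160, 158, 150, 106, 65, 93, 97, 96, 93, 95, 94, 95]
top pla 233 u338+ [72, 73, 72, 68, 73, 104, 155, 159, 160, 159, 145, 70, 62, 94, 95, 95, 95, 96, 98, 95]
top pla 238 u338+ [72, 72, 70, 73, 84, 122, 156, 158, 158, 160, 154, 65, 35, 40, 44, 44, 42, 40, 45, 50]
top pla 243 u338+ [70, 72, 69, 69, 101, 146, 157, 157, 158, 157, 150, 82, 68, 70, 68, 74, 70, 72, 71, 71]
top pla 248 u338+ [73, 71, 70, 76, 89, 104, 98, 107, 120, 119, 94, 72, 71, 70, 70, 71, 69, 72, 71, 72]
[[348.5, 229.5], [342.8, 229.2]] [[368.02, 181.97], [368.6, 169.23]]
```

Run:
```python
from h import *
f=lambda c,u,v,z:loc(ray(c,u,v,z))
for u,a,b in((345,245.03,249.75),(352,244.65,249.5),(359,244.47,249.05),(366,244.35,248.75)): A=f("side",u,a,.116);B=f("side",u,b,.116);print("side0 pla",A,B,(A[1]+B[1])/2)
# yaw check on long rail edges (teal plate far/near edges) 
for c,z,pts in(("top",.014,[(230,157),(421,166),(222,244),(416,254)]),):
    im=cv2.cvtColor(cv2.imread("pics/top0.png"),cv2.COLOR_BGR2HSV); m=cv2.inRange(im,(80,90,40),(98,255,255))
    e=[]
    for u in range(235,415,4):
        col=np.where(m[140:200,u])[0]; e.append(ray(c,u,140+col[0]-.5,.012)[:2])
    e=np.array(e); k=np.polyfit(e[:,1],e[:,0],1); print("far edge yaw",np.degrees(np.arctan(-k[0])))
    e=[]
    for u in range(235,415,4):
        col=np.where(m[200:280,u])[0]; e.append(ray(c,u,200+col[-1]+.5,.012)[:2])
    e=np.array(e); k=np.polyfit(e[:,1],e[:,0],1); print("near edge yaw",np.degrees(np.arctan(-k[0])))
im=cv2.cvtColor(cv2.imread("pics/side0.png"),cv2.COLOR_BGR2HSV); m=cv2.inRange(im,(75,90,40),(98,255,255))
e=[]
for v in range(200,345,3):
    r=np.where(m[v,300:480])[0]; e.append((ray("side",300+r[0]-.5,v,.012)[:2],ray("side",300+r[-1]+.5,v,.012)[:2]))
e=np.array(e)
for i in(0,1): k=np.polyfit(e[:,i,1],e[:,i,0],1); r=e[:,i,0]-np.polyval(k,e[:,i,1]); print("side edge",i,np.degrees(np.arctan(-k[0])),r.std())
```

```text
side0 pla [-0.0317, -0.0547, 0.116] [-0.033, -0.067, 0.116] -0.06085
side0 pla [-0.0185, -0.0544, 0.116] [-0.0199, -0.0671, 0.116] -0.06075
side0 pla [-0.0052, -0.0547, 0.116] [-0.0067, -0.0666, 0.116] -0.06065
side0 pla [0.008, -0.0551, 0.116] [0.0065, -0.0666, 0.116] -0.06085
far edge yaw -4.713265191878232
near edge yaw -4.634423523582468
side edge 0 -4.788741008431625 0.0006004026413279483
side edge 1 -4.616122263514433 0.0005850688665755564
```

Emit:
{"name": "jog_arm", "arguments": {
  "plan": "0 -0.001 0 0 255; 0 -0.001 0 0 255; 0 0 0 0 255; 0 0 0 0 255"
}}

```text
time: 17.48
eef_pos: [0.5175, -0.0787, 0.0844]
tool_rot: [[-0.997, 0.079, 0.002], [0.079, 0.997, 0.001], [-0.002, 0.001, -1.0]]
contact_force: [-1.6, 4.6, 7.1]
opening: 0.011
```

```bash
cat >> m.py <<'E'
def cross(p,lo,hi,lvl=None):  # first subpixel crossing
    m=(lo+hi)/2
    for i in range(len(p)-1):
        if (p[i]-m)*(p[i+1]-m)<=0 and p[i]!=p[i+1]: return i+(m-p[i])/(p[i+1]-p[i])
def sideplate(im,us):
    """plate centre (local y) from the side picture, RGB"""
    r=im[:,:,0].astype(float); out=[]
    for u in us:
        g=px("side",L(0,PY[0],.116))[1]; v0=int(g)-14; p=r[v0:v0+28,u]; k=int(np.argmax(p)); hi=p[k]
        a=k-cross(p[k::-1],np.median(p[max(0,k-8):k-4]),hi); b=k+cross(p[k:],hi,np.median(p[k+6:k+10]))
        out.append((loc(ray("side",u,v0+a,.116))[1]+loc(ray("side",u,v0+b,.116))[1])/2)
    return np.round(out,4),np.mean(out).round(4)
PY=[-.117]
E
python3 - <<'E'
from m import *
st(); print(sideplate(snap("side","s11"),(362,366,370)))
import m; m.PY[0]=-.1143; print(sideplate(cv2.imread("pics/s10.png")[:,:,::-1],(362,366,370)))
E
```

```text
t 17.48 p [ 0.5175 -0.0787  0.0844] loc [-0.0515, -0.1166, 0.0844] z [ 0.002  0.001 -1.   ] yaw 85.48 F [-1.6  4.6  7.1] op 0.011 q [-1.710e+01  2.890e+01  9.870e+01  1.000e-01  5.230e+01 -1.026e+02]
(array([-0.1152, -0.1156, -0.1154]), np.float64(-0.1154))
(array([-0.1142, -0.1144, -0.1146]), np.float64(-0.1144))
```

Emit:
{"name": "jog_arm", "arguments": {
  "plan": "0 -0.001 0 0 255; 0 0 0 0 255; 0 0 0 0 255"
}}

```text
time: 17.78
eef_pos: [0.5175, -0.0796, 0.0844]
tool_rot: [[-0.997, 0.079, 0.002], [0.079, 0.997, 0.001], [-0.002, 0.001, -1.0]]
contact_force: [-0.9, 4.9, 6.3]
opening: 0.0112
```

Run:
```python
from m import *
st(); print(sideplate(snap("side","s12"),(362,366,370)))
```

```text
t 17.78 p [ 0.5175 -0.0796  0.0844] loc [-0.0515, -0.1175, 0.0844] z [ 0.002  0.001 -1.   ] yaw 85.48 F [-0.9  4.9  6.3] op 0.0112 q [-1.720e+01  2.890e+01  9.860e+01  1.000e-01  5.230e+01 -1.027e+02]
(array([-0.1163, -0.1166, -0.1164]), np.float64(-0.1164))
```

Emit:
{"name": "jog_arm", "arguments": {
  "plan": "0 0.0005 0 0 110; 0 0 0 0 110; 0 0 0 0 110; 0 0 0 0 110; 0 0 -0.03 0 110; 0 0 -0.035 0 110; 0.04 0 -0.01 0 110; 0.04 0 0 0 0"
}}

```text
time: 18.5
eef_pos: [0.4392, -0.0746, 0.1607]
tool_rot: [[-0.997, 0.078, 0.007], [0.078, 0.997, -0.003], [-0.007, -0.002, -1.0]]
contact_force: [0.0, 0.1, -0.2]
opening: 0.059
```

Run:
```python
from m import *
st(); a=snap("side","s13"); print(sideplate(a,(352,359,366,370)))
b=snap("top","t13")[:,:,0].astype(int)
for c in("side","top"): print([(n,[(x[0],loc(x[1])) for x in find(n,c)]) for n in("lever_grip","lever_hinge","plate_top","arrow_tip")])
print(np.round(px("top",L(-.0,-.1164-.006,.116)),1))
for v in (212,214,216,218,223,228): print(v,"u365+",b[v,365:385].tolist())
```

```text
t 18.5 p [ 0.4392 -0.0746  0.1607] loc [-0.1298, -0.1187, 0.1607] z [ 0.007 -0.003 -1.   ] yaw 85.53 F [ 0.   0.1 -0.2] op 0.059 q [ -19.5   15.6  105.6   -0.    58.4 -105. ]
(array([-0.1161, -0.1162, -0.1166, -0.1163]), np.float64(-0.1163))
[('lever_grip', [(0.58, [-0.0901, 0.0071, 0.1075])]), ('lever_hinge', [(0.65, [0.0012, -0.0354, 0.104])]), ('plate_top', [(0.76, [-0.0209, -0.1194, 0.1153])]), ('arrow_tip', [(0.85, [0.0917, -0.0959, 0.0268])])]
[('lever_grip', [(0.81, [-0.0876, 0.0038, 0.1026])]), ('lever_hinge', [(0.6, [0.0016, -0.0369, 0.1051])]), ('plate_top', [(0.7, [-0.0218, -0.1165, 0.1139]), (0.46, [-0.0029, 0.0001, 0.0012])]), ('arrow_tip', [(0.64, [0.0877, -0.0995, 0.0246])])]
[375.6 219. ]
212 u365+ [69, 70, 70, 66, 70, 86, 128, 163, 164, 147, 144, 132, 58, 41, 42, 40, 40, 41, 43, 39]
214 u365+ [69, 71, 71, 70, 77, 107, 144, 159, 161, 162, 164, 153, 77, 61, 63, 62, 63, 57, 54, 56]
216 u365+ [71, 70, 72, 71, 82, 117, 149, 160, 161, 160, 163, 154, 104, 96, 97, 95, 98, 96, 98, 98]
218 u365+ [72, 72, 69, 74, 88, 116, 148, 160, 161, 161, 162, 156, 103, 96, 97, 97, 97, 96, 96, 97]
223 u365+ [73, 73, 72, 76, 95, 127, 164, 161, 161, 160, 152, 122, 98, 97, 98, 98, 99, 99, 98, 97]
228 u365+ [71, 72, 72, 79, 95, 118, 158, 160, 161, 158, 146, 90, 97, 97, 97, 98, 98, 97, 97, 100]
```

Run:
```python
from h import *
H=(0,-.0364); k=dict(H=H,r=.105,z=.080)
a=hook(1.1,off=-.080,**k); print(loc(a[0]))
plan([([*a[0][:2],.16],a[1]),a],dmax=.04)
```

```text
[-0.1299, -0.0601, 0.08]
-0.0004 0.0145 -0.0006 6.74 0; 0.0013 0.0144 -0.0006 6.74 0; 0.003 0.0141 -0.0006 6.74 0; 0.0047 0.0137 -0.0006 6.74 0; 0 0 0.04 -0 0; 0 0 0.04 -0 0
```

Emit:
{"name": "jog_arm", "arguments": {
  "plan": "0 0.0145 0 6.74 0; 0.0013 0.0144 0 6.74 0; 0.003 0.0141 0 6.74 0; 0.0047 0.0137 0 6.74 0; 0 0 0.04 0 0; 0 0 0.04 0 0; 0 0 0 0 0"
}}

```text
time: 19.58
eef_pos: [0.4389, -0.0149, 0.0723]
tool_rot: [[-0.853, 0.521, -0.012], [0.521, 0.853, 0.002], [0.011, -0.004, -1.0]]
contact_force: [-2.1, 0.3, -0.5]
opening: 0.0854
```

Run:
```python
from h import *
st(); a=snap("side","s14"); b=snap("top","t14")
k=dict(H=(0,-.0364),r=.105,z=.080)
plan([hook(1.1,off=-.068,**k),hook(1.1,off=-.062,**k)],dmax=.004)
o=cv2.resize(a[170:320,280:430],(600,600)); cv2.imwrite("pics/c14.png",o[:,:,::-1])
```

```text
t 19.58 p [ 0.4389 -0.0149  0.0723] loc [-0.1349, -0.0592, 0.0723] z [-0.012  0.002 -1.   ] yaw 58.58 F [-2.1  0.3 -0.5] op 0.0854 q [-12.   23.4 111.7  -0.   45.6 -70.5]
-0.0004 0.0031 -0.0006 0.01 0; -0.0004 0.0031 -0.0006 0.01 0; -0.0004 0.0031 -0.0006 0.01 0; -0.0004 0.0031 -0.0006 0.01 0; 0 0.003 0 -0 0; 0 0.003 0 -0 0
```

View pics/c14.png

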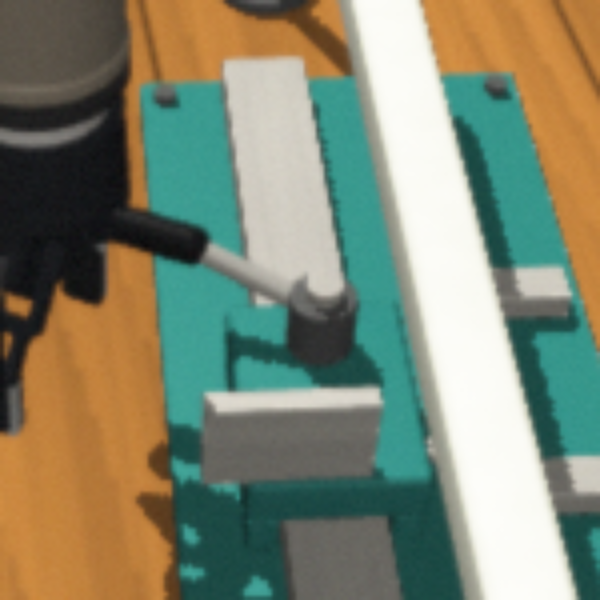

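Emit:
{"name": "jog_arm", "arguments": {
  "plan": "-0.001 0.004 0 0 0; 0 0.004 0 0 0; 0 0.003 0 0 0; 0 0.003 0 0 0; 0 0 0 0 0"
}}

```text
time: 20.1
eef_pos: [0.4518, -0.0043, 0.079]
tool_rot: [[-0.853, 0.522, 0.002], [0.522, 0.853, -0.001], [-0.002, 0.001, -1.0]]
contact_force: [-0.1, -0.3, -0.6]
opening: 0.0852
```

Run:
```python
from h import *
st(); k=dict(H=(0,-.0364),r=.105,z=.080,off=-.060)
plan([hook(p,**k) for p in (1.1,1.0,.9,.8,.7,.6,.5)],dmax=.012,amax=6)
```

```text
t 20.1 p [ 0.4518 -0.0043  0.079 ] loc [-0.1229, -0.0476, 0.079] z [ 0.002 -0.001 -1.   ] yaw 58.57 F [-0.1 -0.3 -0.6] op 0.0852 q [-10.3  23.4 110.1  -0.   46.4 -68.8]
0.0006 0.0057 -0.001 0.04 0; 0.0027 0.0054 0 2.86 0; 0.003 0.0052 0 2.86 0; 0.0027 0.0054 0 2.86 0; 0.003 0.0052 0 2.86 0; 0.0027 0.0054 0 2.86 0; 0.003 0.0052 0 2.86 0; 0.0027 0.0054 0 2.86 0

0.003 0.0052 0 2.86 0; 0.0027 0.0054 0 2.86 0; 0.003 0.0052 0 2.86 0; 0.0027 0.0054 0 2.86 0; 0.003 0.0052 0 2.86 0
```

Emit:
{"name": "jog_arm", "arguments": {
  "plan": "0.0006 0.0057 0 0 0; 0.0027 0.0054 0 2.86 0; 0.003 0.0052 0 2.86 0; 0.0027 0.0054 0 2.86 0; 0.003 0.0052 0 2.86 0; 0 0 0 0 0"
}}

```text
time: 20.6
eef_pos: [0.4566, 0.0251, 0.0782]
tool_rot: [[-0.732, 0.682, 0.0], [0.682, 0.732, -0.0], [-0.0, 0.0, -1.0]]
contact_force: [-0.9, -0.5, 0.1]
opening: 0.0852
```

Run:
```python
from m import *
st(); a=snap("side","s15"); print(sideplate(a,(359,363,366,370))); viewer.grab_frame("top")
for c in("side","top"): print([(n,[(x[0],loc(x[1])) for x in find(n,c)]) for n in("lever_grip","lever_hinge")])
print(loc(hook(.9,H=(0,-.0364),r=.105,off=-.06)[0]))
```

```text
t 20.6 p [0.4566 0.0251 0.0782] loc [-0.1204, -0.0179, 0.0782] z [ 0. -0. -1.] yaw 47.03 F [-0.9 -0.5  0.1] op 0.0852 q [ -6.5  24.  109.2  -0.   46.8 -53.5]
(array([-0.115 , -0.1164, -0.1166, -0.1164]), np.float64(-0.1161))
[('lever_grip', [(0.83, [-0.0721, 0.0279, 0.1049])]), ('lever_hinge', [(0.92, [0.001, -0.0367, 0.1018])])]
[('lever_grip', [(0.58, [-0.2826, 0.2599, 0.0025])]), ('lever_hinge', [(0.69, [0.0023, -0.0377, 0.106])])]
[-0.1195, -0.0181, 0.086]
```

Emit:
{"name": "jog_arm", "arguments": {
  "plan": "0.0027 0.0054 0 2.86 0; 0.003 0.0052 0 2.86 0; 0.0027 0.0054 0 2.86 0; 0.003 0.0052 0 2.86 0; 0.0027 0.0054 0 2.86 0; 0.003 0.0052 0 2.86 0; 0 0 0 0 0"
}}

```text
time: 21.48
eef_pos: [0.4697, 0.0582, 0.0779]
tool_rot: [[-0.498, 0.867, -0.001], [0.867, 0.498, -0.0], [0.0, -0.001, -1.0]]
contact_force: [-1.3, 0.3, -0.7]
opening: 0.0854
```

Run:
```python
from m import *
st(); a=snap("side","s16"); print(sideplate(a,(363,366,370)))
print([(n,[(x[0],loc(x[1])) for x in find(n,"side")]) for n in("lever_grip","lever_hinge")])
k=dict(H=(0,-.0364),r=.105,z=.080,off=-.060)
plan([hook(p,**k) for p in (.5,.4,.3,.2,.1,.04)],dmax=.012,amax=6)
```

```text
t 21.48 p [0.4697 0.0582 0.0779] loc [-0.1099, 0.0161, 0.0779] z [-0.001 -0.    -1.   ] yaw 29.88 F [-1.3  0.3 -0.7] op 0.0854 q [ -2.2  25.4 106.7  -0.   47.9 -32.1]
(array([-0.1172, -0.1174, -0.1176]), np.float64(-0.1174))
[('lever_grip', [(0.94, [-0.0507, 0.0483, 0.1036])]), ('lever_hinge', [(0.57, [-0.0013, -0.0362, 0.106])])]
0.0028 0.006 -0.001 2.94 0; 0.0031 0.0058 -0.001 2.94 0; 0.0027 0.0054 0 2.86 0; 0.003 0.0052 0 2.86 0; 0.0027 0.0054 0 2.86 0; 0.003 0.0052 0 2.86 0; 0.0027 0.0054 0 2.86 0; 0.003 0.0052 0 2.86 0

0.0027 0.0054 0 2.86 0; 0.003 0.0052 0 2.86 0; 0.0034 0.0064 0 3.44 0
```

Run:
```python
from m import *
for n in("s13","s15","s16"):
    s=cv2.imread(f"pics/{n}.png").astype(int)
    for u in(352,358,362,366,370): print(n,u,s[258:276,u,2].tolist())
```

```text
s13 352 [25, 28, 30, 33, 59, 60, 58, 60, 74, 159, 207, 219, 219, 218, 156, 114, 108, 106]
s13 358 [52, 50, 49, 35, 28, 25, 34, 35, 82, 189, 214, 219, 221, 213, 146, 108, 102, 104]
s13 362 [47, 45, 46, 31, 31, 26, 22, 28, 71, 198, 221, 218, 218, 201, 139, 107, 104, 104]
s13 366 [40, 34, 33, 26, 24, 26, 26, 29, 78, 187, 215, 218, 213, 189, 133, 107, 104, 106]
s13 370 [29, 27, 27, 28, 28, 29, 26, 34, 89, 195, 216, 217, 210, 163, 118, 108, 105, 104]
s15 352 [45, 58, 58, 62, 60, 63, 59, 61, 74, 155, 197, 160, 119, 111, 115, 107, 108, 107]
s15 358 [50, 42, 47, 35, 28, 28, 30, 33, 80, 191, 215, 215, 163, 118, 103, 106, 106, 108]
s15 362 [46, 47, 46, 37, 30, 23, 22, 28, 73, 198, 220, 220, 215, 201, 136, 111, 104, 106]
s15 366 [39, 33, 25, 29, 29, 27, 26, 34, 74, 188, 217, 219, 216, 190, 132, 105, 104, 106]
s15 370 [28, 27, 21, 28, 29, 29, 28, 31, 89, 194, 215, 220, 213, 164, 120, 105, 106, 108]
s16 352 [29, 34, 50, 58, 62, 57, 62, 64, 60, 85, 103, 107, 107, 107, 112, 111, 101, 104]
s16 358 [44, 47, 45, 35, 29, 26, 33, 31, 61, 98, 112, 109, 105, 111, 101, 107, 104, 104]
s16 362 [46, 48, 49, 38, 29, 26, 25, 26, 40, 101, 113, 105, 110, 121, 107, 104, 106, 103]
s16 366 [43, 35, 26, 30, 26, 29, 22, 28, 34, 90, 108, 109, 109, 125, 113, 107, 108, 106]
s16 370 [28, 24, 32, 29, 30, 27, 26, 27, 51, 94, 107, 107, 109, 121, 113, 107, 104, 108]
```

Emit:
{"name": "jog_arm", "arguments": {
  "plan": "0.0028 0.006 0 2.94 0; 0.0031 0.0058 0 2.94 0; 0.0027 0.0054 0 2.86 0; 0.003 0.0052 0 2.86 0; 0.0027 0.0054 0 2.86 0; 0.003 0.0052 0 2.86 0; 0.0027 0.0054 0 2.86 0; 0.003 0.0052 0 2.86 0"
}}

```text
time: 22.3
eef_pos: [0.5019, 0.0943, 0.0778]
tool_rot: [[-0.119, 0.993, -0.002], [0.993, 0.119, 0.0], [0.0, -0.002, -1.0]]
contact_force: [-3.5, 1.2, 2.2]
opening: 0.0855
```

Run:
```python
from m import *
st(); a=snap("side","s17")
for u in(362,366,370): print(a[262:276,u,0].tolist())
print([(n,[(x[0],loc(x[1])) for x in find(n,"side")]) for n in("lever_grip","lever_hinge")])
k=dict(H=(0,-.0364),r=.105,z=.080,off=-.063)
plan([hook(p,**k) for p in (.1,.0)],dmax=.012,amax=6)
```

```text
t 22.3 p [0.5019 0.0943 0.0778] loc [-0.0807, 0.0546, 0.0778] z [-0.002  0.    -1.   ] yaw 6.83 F [-3.5  1.2  2.2] op 0.0855 q [  2.   28.5 100.8   0.   50.8  -4.8]
[30, 26, 23, 28, 43, 103, 108, 108, 107, 121, 107, 105, 105, 108]
[27, 29, 28, 23, 33, 91, 109, 107, 109, 123, 117, 106, 104, 109]
[27, 27, 25, 29, 49, 93, 107, 109, 109, 122, 113, 105, 106, 106]
[('lever_grip', [(0.93, [-0.012, 0.0608, 0.1076])]), ('lever_hinge', [(0.61, [-0.0015, -0.0387, 0.1037])])]
0.0058 0.008 -0.0022 5.8 0; 0.0029 0.0054 0 2.86 0; 0.0031 0.0052 0 2.86 0
```

Emit:
{"name": "jog_arm", "arguments": {
  "plan": "0.002 0.004 0 3.5 0; 0.001 0.004 0 3.5 0; 0 0.003 0 3 0; 0 0.002 0 1.3 0; 0 0 0 0 0"
}}

```text
time: 22.87
eef_pos: [0.5146, 0.0978, 0.0775]
tool_rot: [[0.075, 0.997, -0.002], [0.997, -0.075, 0.0], [0.0, -0.002, -1.0]]
contact_force: [-2.7, 1.4, -1.1]
opening: 0.0853
```

Emit:
{"name": "jog_arm", "arguments": {
  "plan": "0 0.002 0 0 0; 0 0.002 0 0 0; 0 0 0 0 0"
}}

```text
time: 23.12
eef_pos: [0.5186, 0.0975, 0.0776]
tool_rot: [[0.074, 0.997, -0.002], [0.997, -0.074, 0.0], [0.0, -0.002, -1.0]]
contact_force: [-3.9, 2.1, -0.4]
opening: 0.0856
```

Run:
```python
from m import *
st(); a=snap("side","s18")
print([(n,[(x[0],loc(x[1])) for x in find(n,"side")]) for n in("lever_grip","lever_hinge")])
```

```text
t 23.12 p [0.5186 0.0975 0.0776] loc [-0.0643, 0.0591, 0.0776] z [-0.002  0.    -1.   ] yaw -4.27 F [-3.9  2.1 -0.4] op 0.0856 q [ 2.3 29.9 98.1  0.  52.1  6.6]
[('lever_grip', []), ('lever_hinge', [(0.88, [-0.001, -0.0364, 0.1044])])]
```

Emit:
{"name": "jog_arm", "arguments": {
  "plan": "0 0.002 0 0 0; 0 0.002 0 0 0; 0 0 0 0 0"
}}

```text
time: 23.52
eef_pos: [0.5189, 0.0975, 0.0777]
tool_rot: [[0.075, 0.997, -0.01], [0.997, -0.075, 0.0], [-0.001, -0.01, -1.0]]
contact_force: [-19.4, 3.4, 10.9]
opening: 0.0852
```

Emit:
{"name": "jog_arm", "arguments": {
  "plan": "0 -0.006 0 0 0; 0 -0.03 0 0 0; 0 -0.04 0 0 0; 0 -0.04 -0.03 0 0; 0 0 -0.04 0 0; 0.03 0 -0.04 0 0; 0.03 -0.02 0 0 0; 0 0 0 0 0"
}}

```text
time: 24.18
eef_pos: [0.3989, 0.1653, 0.179]
tool_rot: [[0.074, 0.997, 0.007], [0.997, -0.074, 0.003], [0.003, 0.007, -1.0]]
contact_force: [-1.2, 0.0, -1.4]
opening: 0.0857
```

Run:
```python
from m import *
st(); a=snap("side","s19"); b=snap("top","t19"); print(sideplate(a,(345,352,359,362,366,370)))
for c in("side","top"): print([(n,[(x[0],loc(x[1])) for x in find(n,c)]) for n in("lever_grip","lever_hinge","plate_top","arrow_tip","jar","offcut","hammer")])
t=b[:,:,0].astype(int)
for v in (216,218,223,228): print(v,"u365+",t[v,365:385].tolist())
o=np.zeros((600,800,3),np.uint8); o[:320,:300]=cv2.resize(a[180:340,310:460],(300,320)); o[320:]=cv2.resize(b[150:265,170:430],(800,354))[:280]; cv2.imwrite("pics/c19.png",o[:,:,::-1])
```

```text
t 24.18 p [0.3989 0.1653 0.179 ] loc [-0.1889, 0.1174, 0.179] z [ 0.007  0.003 -1.   ] yaw -4.22 F [-1.2  0.  -1.4] op 0.0857 q [1.23e+01 1.28e+01 1.06e+02 1.00e-01 6.07e+01 1.65e+01]
(array([-0.1177, -0.1177, -0.1162, -0.1164, -0.1166, -0.1162]), np.float64(-0.1168))
[('lever_grip', [(0.89, [0.0039, 0.0626, 0.1057])]), ('lever_hinge', [(0.98, [-0.0022, -0.0354, 0.1061]), (0.62, [-0.0222, -0.1189, 0.1172])]), ('plate_top', [(0.78, [-0.0228, -0.1194, 0.1156])]), ('arrow_tip', [(0.67, [0.0887, -0.0957, 0.0254])]), ('jar', [(0.94, [-0.1453, 0.3747, 0.0012])]), ('offcut', [(0.59, [-0.2805, 0.2639, -0.0036]), (0.44, [-0.0013, -0.0381, 0.1063])]), ('hammer', [])]
[('lever_grip', [(0.6, [0.0028, 0.0599, 0.1041])]), ('lever_hinge', []), ('plate_top', [(0.92, [-0.0223, -0.1168, 0.1152])]), ('arrow_tip', [(0.67, [0.0875, -0.0974, 0.0233]), (0.16, [0.0016, -0.0341, 0.1053])]), ('jar', [(0.74, [-0.151, 0.3717, -0.0014])]), ('offcut', [(0.79, [-0.2832, 0.2629, -0.0002])]), ('hammer', [(0.59, [-0.1814, -0.4486, -0.0018])])]
216 u365+ [71, 72, 72, 71, 84, 119, 151, 163, 165, 163, 164, 157, 103, 98, 99, 100, 102, 100, 101, 98]
218 u365+ [75, 70, 73, 77, 91, 120, 149, 162, 164, 164, 164, 159, 106, 97, 97, 98, 100, 96, 99, 99]
223 u365+ [73, 73, 72, 79, 95, 130, 168, 164, 165, 162, 154, 125, 101, 99, 100, 98, 99, 101, 99, 101]
228 u365+ [73, 73, 74, 67, 51, 66, 101, 103, 101, 101, 98, 88, 99, 99, 98, 99, 100, 99, 100, 101]
```

View pics/c19.png

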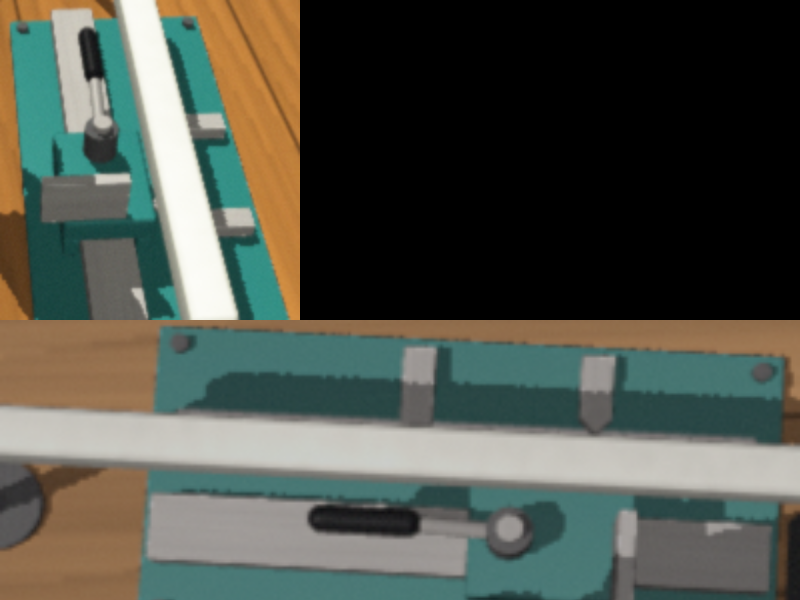

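```bash
python3 -c "
from bench import env; print(env.hand_in())"
```

```text
the job is handed in; nothing more can be done
None
```

The stop is set to the pointed block (the right-hand one), locked there, and handed in at about 24 s of the 67 s allowed.

**How it was done:** The jog interface cannot tilt the tool, so the gripper stayed upright on the robot's side of the lamp instead of leaning 40°.
- **Releasing:** I started the lever by pressing an open finger lightly on the grip and dragging it. I then hooked a finger behind the grip and pulled the lever out to its end stop.
- **Sliding:** I gripped the stop plate and slid the stop to the mark.
- **Locking:** I pushed the lever back with the outside of a finger until it met its end stop, at about 19 N.

**Last checks:**
- **Pointer:** The pointer is hidden by the lamp in both cameras, so I worked from the stop plate, which should sit 20 mm to the right of the tip. The side camera gave 20.3 mm and the top camera about 19.7 mm, so the error is around 0.5 mm. The plate did not measurably move while locking.
- **Lever:** It lies along the rail at the same angle as at the start.
- **Lamp:** I felt no contact with it; the gripper body passed it with an estimated 7 mm to spare at the closest.
- **Hammer, tin and offcut:** None was touched, and all three were found where they started, to within the camera accuracy.

**What went less cleanly:**
- Pulling the lever against its open end stop slid the unlocked stop about 15 mm towards the mark. I positioned it properly afterwards.
- During positioning, the trained networks put the remaining slide at 1.6 to 3.9 mm. I used edge measurements from the pictures instead, which gave 2.0 mm.

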